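Draw the plug gauge partway out of the angled drilling jig

TASK

On the luthier's bench, lift the sanding block off the angled drilling jig and set it down standing on its cork sole on the bench, clear of the jig; do not drop it. Then grip the steel plug gauge by its handle and draw it about 30 mm out of its bore, straight along the leaning bore so that it does not bind and never right out, and finish still holding it there, motionless, with the rest of its shank in the bore. Leave the tin, the chisel and the bridge blank where they are.

Things in the scene. Friction and masses are not known exactly. Their poses are not given: they have to be found in the camera images.
- jig: The fixed wooden drilling jig: plywood base plate 130 (x) by 220 (y) by 12 mm thick, carrying a tilted bored hardwood block between two cheeks; 135 mm high at the top of its fence. Origin under the centre of the base, on the bench; z up. It cannot be moved.
- bore_block: The jig's bored block, 100 (x) by 200 (y) by 72 mm thick, leaning 14 degrees towards the jig's -x side (the side nearer the robot). Origin at the centre of the bore's mouth, which is the middle of the block's sloping top face (100 mm above the bench); z is the bore's axis, pointing out of the bore, square to the face; y is level, x runs up the slope. The bore is 17 mm wide and goes right through. An aluminium fence 24 mm high, along y, stands on the face from x = 24 to 50 mm.
- gauge: The steel plug gauge, loose, 0.18 to 0.35 kg. Shank 16 mm thick and 60 mm long, all of it in the bore at the start; collar 26 mm wide and 6 mm thick resting on the block's face; round handle 22 mm thick and 54 mm long above that. Origin on the axis at the collar's underside (at the bore's mouth when fully in); z along the axis, towards the handle's top.
- gauge_grip (a point): Where to grip the gauge: on its axis in the handle, 40 mm above the collar's underside and 20 mm below the handle's top; same axes as the gauge.
- sander: The loose sanding block, about 0.12 kg: sole 44 (x) by 60 (y) by 22 mm thick, cork underneath, and on it a full-length wooden grip ridge 20 mm thick (x), 60 mm long (y), 47 mm high; 69 mm high in all. Origin at the middle of its underside, z up out of the ridge. At the start it stands on the block's sloping face between the gauge and the +y end, 2 to 6 mm from the gauge's collar, its axes along those of the bored block.
- sander_center (a point): Centre of the sanding block, 34.5 mm above its underside; the same axes. The ridge spans 12.5 mm below to 34.5 mm above this point.
- tin_center (a point): Centre of a closed wax tin, 75 mm across and 27 mm high, lying on the bench; bystander.
- chisel_center (a point): A chisel 220 mm long lying on the bench, at about its middle, 11 mm up; its x is along the blade; bystander.
- bridge_center (a point): Centre of a dark wooden bridge blank, 30 by 130 by 12 mm, y along its length, lying on the bench; bystander.

How it is judged:
By the outcome, as a careful person would: the job done as asked, in the order asked, and still so for the second after the job is handed in, while the arm keeps its last pose, push and grip.
It also fails if it takes over 50 s, if anything falls off the work surface, if the arm or the gripper's body presses on something with over 40 N, if the wrist force passes 120 N, or if a joint passes its speed limit or range.

ROBOT

A 6-joint arm with a two-finger parallel gripper is mounted at the origin on the work surface. World frame = base frame: x ahead of the robot, y to its left, z up, the work surface at z = 0. Lengths are in m, angles in rad, forces in N, time in s.
With the tool pointing down it reaches from about 0.35 to 0.875 m from the base axis. Payload 4.2 kg.
Tool frame: the origin (TCP) lies at the very end of the fingers, on their centre line; the grasp point (between the pads) lies 19 mm behind it (manip.hold_point_z is the distance from the TCP to the grasp point, in m); z points along the fingers, y is the line along which they close (so a half turn about z gives the same grasp; the last joint's range is limited). The gripper opens to 85 mm and grips with 20 to 120 N. Pads are 22 mm wide; open, the fingers measure 114 mm over their backs; the gripper's body (76 mm by 85 mm) begins 54 mm behind the grasp point. The pads swing forward as they close: fully open they stand 13 mm farther back than shut.
Start: joints at [-0.872, 0.385, 0.008, 0, -1.194, -0.259], TCP at [0.266, -0.565, 0.231] pointing down, gripper open.
Joint ranges: [-3.14, 3.14], [-1.21, 2.06], [-1.07, 1.41], [-3.16, 2.05], [-2.99, -0.16], [-3.1, 3.1]. Speed limits (rad/s): [2.79, 2.79, 3.14, 3.14, 3.14, 3.14].

INTERFACE

Orientations are given as a unit quaternion [x, y, z, w].
In Python, from cell import read_state, imaging, manip gives the robot as it stands.
- The arm moves only by the tool apply_moves, never from a script. Its argument "targets" is a list of rows, each a list of 3 entries, a list of its own where there are three numbers: the gripper's target within -1 to 1 (shut at 1, half-way at 0, fully open at -1), then the shift along the tool's x, y, z in units of 200 mm (1.0 is 200 mm), then the turn, a rotation vector about the tool's x, y, z in units of 30 degrees (1.0 is 30 degrees). A call has exactly 5 rows; each row shifts and turns the commanded pose from where the row before left it, along the tool's axes as they then stand; what a row does not reach is not made up. A row lasts 1/10 s, in which the tool goes at most 50 mm and 8.59 degrees, less where a joint would pass 70% of its speed; a pose out of reach is approached as far as the arm can. A call with a number of a shift or a turn outside -1 to 1 is refused whole. A call with a gripper value outside its range is refused whole. The fingers move at their own pace and stop on an object; "newtons" is the grip in N (left out, the last holds). Time passes only in rows, so rows that do not move let the fingers close, or fill a call up. It gives the time, the measured TCP pose, the force, the opening and the grip force at its end, in the units of the state.
- read_state(): the state, without advancing time (a new reading comes with each control period).
- imaging.read_camera(name): name is "scene" or "top" or "wrist"; returns (picture, depth): 384x512x3 uint8, red, green, blue; 384x512 float32, m along the optical axis (not along the pixel's ray), 0 where there is no reading.
- imaging.get_calibration(name): a dict with "K" (3x3 intrinsics, pixels), "R" (3x3) and "t" (3): a world point X has camera coordinates R X + t. Camera axes: x right, y down, z forward; pixel columns grow to the right and rows downward; lengths in m; the calibration is good to about 2 mm. A picture is of the moment at which its call begins: read the wrist's pose just before it. get_calibration takes no time and is no camera call; for the wrist camera it gives the pose at the moment of the call.
- manip.close_job(): hands the job in; it is judged then, once.
The state is a dict: "t": time; "q": joint angles; "dq": joint speeds; "joint_torque": joint torques, N m; "eef_pos": TCP position; "orientation": TCP orientation; "force": force on the tool from outside, world axes, zero at the start; "moment": the same for the moment, N m; "gripper_width": opening from 0.0 (shut) to 1.0 (fully open); "grip_force": force on a finger pad.
Only numpy, scipy, OpenCV 4.12 (cv2) and the standard library are available. Lean on these libraries where they do the work, as an engineer would, in place of code of your own. Each camera call takes 0.05 s, during which the arm holds its last target. There are 200 camera calls.

## Working session

There is one attempt and no reset: what is moved stays moved. The work goes in short steps, Python scripts to look and compute and a tool call to move; the robot and the scene stay as the last step left them, time stands still between calls to the robot, and variables do not carry over. Pictures are saved under pics/ and viewed, at most 10 in all, crops included, and the job is handed in when it is done.

Besides the shell and the picture viewer there is one more tool, called after ">>>" as name(argument=value, ...), one argument or row to a line, values as JSON. apply_moves: Moves the arm, as the interface text tells. Its arguments: {"type":"object","properties":{"targets":{"type":"array"},"newtons":{"type":"number"}},"required":["targets"]}

```bash
mkdir -p pics; python3 - <<'E'
from cell import read_state, imaging, manip
import cv2,numpy as np
for n in ["top","scene"]:
    p,d=imaging.read_camera(n); c=imaging.get_calibration(n)
    cv2.imwrite(f"pics/{n}0.png",p[:,:,::-1]); np.savez(f"{n}0.npz",p=p,d=d,**{k:np.array(v) for k,v in c.items()})
    print(n,np.round(c['K'],1).tolist(),np.round(c['R'],3).tolist(),np.round(c['t'],3), (d>0).mean())
s=read_state();print(s['t'],s['eef_pos'],s['orientation'],s['gripper_width'],manip.hold_point_z)
E
```

```text
top [[445.1, 0.0, 255.1], [0.0, 445.1, 190.7], [0.0, 0.0, 1.0]] [[0.016, -1.0, -0.012], [-0.985, -0.014, -0.171], [0.171, 0.014, -0.985]] [-0.018  0.587  1.478] 0.99615478515625
scene [[361.3, 0.0, 253.5], [0.0, 361.3, 188.8], [0.0, 0.0, 1.0]] [[0.672, 0.74, 0.0], [0.602, -0.547, -0.582], [-0.431, 0.391, -0.813]] [-0.352 -0.277  1.235] 0.9962412516276041
0.1 [ 0.26591932 -0.56504289  0.23037233] [-2.18066005e-01  9.75933572e-01  9.06179315e-04 -2.44933669e-04] 1.0027636660099135 0.0187
```

View pics/top0.png

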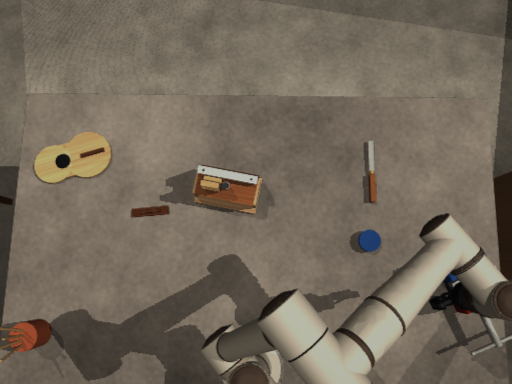

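View pics/scene0.png

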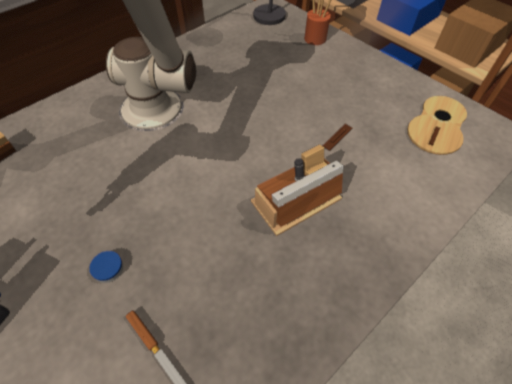

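Top view: the jig is near (228,189), with the white fence at (228,173), pale sander at (211,184) and dark gauge at (224,186). Bystanders are the bridge (150,211), tin (369,240) and chisel (371,170). The scene view agrees: gauge at (299,168), sander at (314,157).

```bash
cat > h.py <<'E'
import numpy as np,cv2
def xyz(d,K,R,t):
    v,u=np.indices(d.shape); c=np.stack([(u-K[0,2])/K[0,0]*d,(v-K[1,2])/K[1,1]*d,d],-1)
    return (c-t)@R      # R^T (c-t)
def load(n):
    z=np.load(n); return z['p'],z['d'],xyz(z['d'],z['K'],z['R'],z['t'])
E
python3 - <<'E'
from h import *
for n,(r0,r1,c0,c1) in {"top0.npz":(150,225,180,275),"scene0.npz":(135,235,245,350)}.items():
    p,d,X=load(n); p=p[r0:r1,c0:c1];X=X[r0:r1,c0:c1].reshape(-1,3)
    hsv=cv2.cvtColor(p,cv2.COLOR_RGB2HSV).reshape(-1,3).astype(int); z=X[:,2]
    print(n)
    f=(hsv[:,1]<50)&(hsv[:,2]>120)&(z>.1)
    pale=(hsv[:,0]<30)&(hsv[:,2]>150)&(hsv[:,1]>70)&(z>.115)
    dark=(hsv[:,2]<70)&(z>.125)
    for k,m in dict(fence=f,pale=pale,dark=dark,high=z>.145).items():
        P=X[m]
        if len(P)<3: print(k,len(P));continue
        c=P.mean(0); w,V=np.linalg.eigh(np.cov(P[:,:2].T)); 
        print(k,len(P),c.round(4),'min',P.min(0).round(3),'max',P.max(0).round(3),'dir',V[:,1].round(3),np.degrees(np.arctan2(-V[0,1]*np.sign(V[1,1]),abs(V[1,1]))).round(1))
    b=(z>.03)
    r=cv2.minAreaRect(X[b][:,:2].astype(np.float32));print('rect',r)
E
python3 -c "
import cv2;a=cv2.imread('pics/top0.png')[155:220,185:270];cv2.imwrite('pics/c.png',cv2.resize(a,None,fx=8,fy=8,interpolation=2))"
```

```text
top0.npz
fence 476 [0.6262 0.0818 0.1372] min [ 0.326 -0.031  0.104] max [0.657 0.182 1.556] dir [0.241 0.971] -14.0
pale 154 [0.5958 0.1338 0.1593] min [ 0.326 -0.031  0.119] max [0.622 0.163 1.556] dir [-0.816 -0.578] -54.7
dark 46 [0.5698 0.0825 0.2458] min [ 0.326 -0.031  0.133] max [0.64  0.162 1.556] dir [-0.898 -0.44 ] -63.9
high 195 [0.5487 0.1007 0.3697] min [ 0.326 -0.031  0.147] max [0.606 0.166 1.556] dir [-0.851 -0.526] -58.3
rect ((0.5008071660995483, 0.08618596941232681), (0.3536030054092407, 0.22710934281349182), 1.1062703132629395)
scene0.npz
fence 1002 [0.6339 0.079  0.1311] min [ 0.598 -0.374  0.102] max [0.935 0.19  0.843] dir [0.093 0.996] -5.3
pale 271 [0.6055 0.1236 0.1583] min [ 0.576 -0.374  0.12 ] max [0.935 0.168 0.843] dir [-0.518  0.856] 31.2
dark 119 [0.5927 0.0903 0.1449] min [0.58  0.082 0.125] max [0.603 0.11  0.163] dir [0.211 0.977] -12.2
high 391 [0.6152 0.0916 0.2054] min [ 0.574 -0.374  0.145] max [0.935 0.168 0.843] dir [-0.557  0.83 ] 33.9
rect ((0.7003578543663025, -0.11466270685195923), (0.2080790102481842, 0.6676934957504272), 24.883390426635742)
```

View pics/c.png

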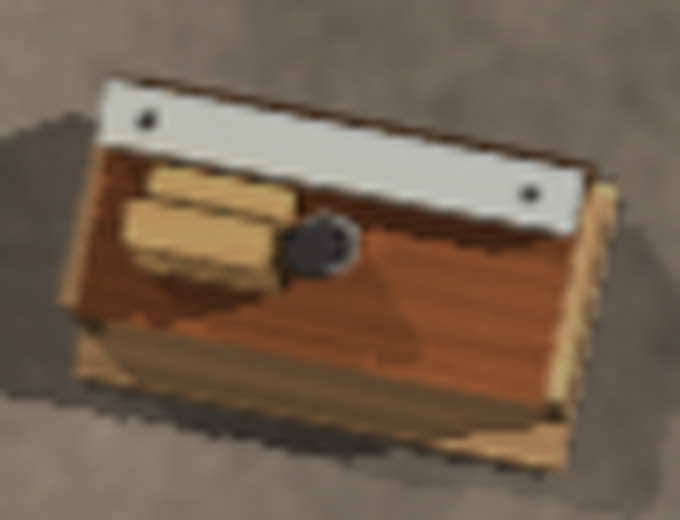

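Crop: fence pale strip at top, sander left (its ridge runs along the fence direction), dark gauge just right of it, touching its edge visually. Refit with outliers removed.

```bash
python3 - <<'E'
from h import *
for n,(r0,r1,c0,c1) in {"top0.npz":(150,225,180,275),"scene0.npz":(135,235,245,350)}.items():
    p,d,X=load(n); p=p[r0:r1,c0:c1];d=d[r0:r1,c0:c1].reshape(-1);X=X[r0:r1,c0:c1].reshape(-1,3)
    hsv=cv2.cvtColor(p,cv2.COLOR_RGB2HSV).reshape(-1,3).astype(int); z=X[:,2]
    ok=(d>0)&(z<.185)&(X[:,0]>.5)
    f=ok&(hsv[:,1]<40)&(hsv[:,2]>120)&(z>.122)&(z<.14)
    (c,(a,b),th)=cv2.minAreaRect(X[f][:,:2].astype(np.float32)); vx,vy,x0,y0=cv2.fitLine(X[f][:,:2].astype(np.float32),cv2.DIST_HUBER,0,.01,.01).ravel()
    yaw=np.arctan2(-vx*np.sign(vy),abs(vy)); print(n,'fence',c,a,b,th,'yaw',np.degrees(yaw),f.sum(),z[f].mean())
    yaw_=np.radians(-12)
    R=np.array([[np.cos(yaw),-np.sin(yaw),0],[np.sin(yaw),np.cos(yaw),0],[0,0,1]])@cv2.Rodrigues(np.array([0,-np.radians(14),0]))[0]
    L=(X@R)  # coordinates in block axes
    for k,m in dict(fence=f,ridge=ok&(hsv[:,2]>130)&(hsv[:,1]>70)&(z>.158),sole=ok&(hsv[:,2]>110)&(hsv[:,1]>70)&(z>.118)&(z<.15),dark=ok&(hsv[:,2]<80)&(hsv[:,1]<90)&(z>.13),face=ok&(hsv[:,1]>130)&(z>.085)&(z<.112)).items():
        P=L[m]; 
        if len(P)>3: print(k,len(P),'med',np.median(P,0).round(4),'p3',np.percentile(P,3,axis=0).round(4),'p97',np.percentile(P,97,axis=0).round(4), 'world',np.median(X[m],0).round(3))
    bp=ok&(z>.005)&(z<.02);
    print('all',cv2.minAreaRect(X[ok&(z>.006)][:,:2].astype(np.float32)))
E
```

```text
top0.npz fence (0.6276518106460571, 0.08247119933366776) 0.19876205921173096 0.026329729706048965 79.50948333740234 yaw -10.630879 461 0.13145778065506433
fence 461 med [ 0.6157  0.1964 -0.018 ] p3 [ 0.6035  0.1028 -0.024 ] p97 [ 0.6275  0.2908 -0.0125] world [0.628 0.083 0.132]
ridge 106 med [0.5768 0.2419 0.0268] p3 [0.5676 0.2153 0.022 ] p97 [0.5851 0.2693 0.0321] world [0.588 0.136 0.166]
sole 81 med [ 0.5912  0.2417 -0.0195] p3 [ 0.5612  0.2138 -0.0244] p97 [ 5.979e-01  2.689e-01 -3.000e-04] world [0.613 0.132 0.124]
dark 40 med [0.5808 0.1945 0.0175] p3 [ 0.5711  0.1857 -0.013 ] p97 [0.6092 0.2065 0.0229] world [0.586 0.089 0.157]
face 881 med [ 0.5562  0.1696 -0.042 ] p3 [ 0.5308  0.1004 -0.0477] p97 [ 0.5956  0.2938 -0.0353] world [0.575 0.064 0.094]
all ((0.6184544563293457, 0.09174735844135284), (0.23392528295516968, 0.33624616265296936), 1.9115586280822754)
scene0.npz fence (0.6307322978973389, 0.08547452837228775) 0.20026856660842896 0.030634112656116486 80.94200134277344 yaw -9.72982 813 0.13191834395508523
fence 813 med [ 0.6262  0.1847 -0.0176] p3 [ 0.6088  0.0943 -0.0301] p97 [ 0.6322  0.285  -0.0149] world [0.633 0.079 0.133]
ridge 191 med [0.586  0.2338 0.027 ] p3 [0.5715 0.208  0.0171] p97 [0.5907 0.2632 0.03  ] world [0.593 0.135 0.167]
sole 263 med [ 0.5898  0.232  -0.0153] p3 [ 0.5861  0.1995 -0.0212] p97 [0.6052 0.2628 0.0064] world [0.607 0.131 0.129]
dark 104 med [0.5884 0.1873 0.0095] p3 [ 0.5781  0.1808 -0.0103] p97 [0.5926 0.1979 0.02  ] world [0.592 0.088 0.152]
face 1039 med [ 0.5845  0.1502 -0.0446] p3 [ 0.5359  0.0918 -0.0678] p97 [ 0.6322  0.279  -0.0391] world [0.593 0.051 0.096]
all ((0.5956321358680725, 0.1770504117012024), (0.17049992084503174, 0.41066575050354004), 1.8121230602264404)
```

```bash
cat >> h.py <<'E'
from scipy.spatial.transform import Rotation as Ro
YAW=np.radians(-10.4)
def blockR(yaw=YAW): return (Ro.from_euler('z',yaw)*Ro.from_euler('y',-14,degrees=True)).as_matrix()
B=blockR()
M=B@np.array([0.579,0.1965,-0.042])   # bore mouth, world
HP=0.0187
def plan(grasp,R):
    "turn first (tool rotvec /30deg), then shift in the new tool axes (/0.2 m)"
    from cell import read_state
    s=read_state(); p=np.array(s['eef_pos']); R0=Ro.from_quat(s['orientation'])
    rv=(R0.inv()*Ro.from_matrix(R)).as_rotvec()/np.radians(30)
    sh=R.T@(np.array(grasp)+HP*R[:,2]-p)
    print('t',s['t'],'turn total',rv.round(3),'shift total',(sh/.2).round(4),'mm',(sh*1e3).round(1),'w',round(s['gripper_width'],3),'F',np.round(s['force'],1),'q',np.round(s['q'],2))
RS=np.stack([-B[:,1],-B[:,0],-B[:,2]],1)      # sander grasp
E
python3 - <<'E'
from h import *
print('mouth',M); S=M+B@np.array([-.002,.0455,0]); print('sander',S)
plan(S+B[:,2]*.20,RS)
p,d,X=load('top0.npz')
for n,u,v in [('tin',369,240),('bridge',150,211),('chis',371,200)]: print(n,X[v,u].round(3))
E
```

```text
mouth [0.59803746 0.09002171 0.09932036]
sander [0.60434237 0.13512453 0.09883651]
t 0.1 turn total [ 0.434 -0.22  -1.805] shift total [-3.7488 -0.8426 -0.0186] mm [-749.8 -168.5   -3.7] w 1.003 F [ 0.2 -0.1 -0.4] q [-0.87  0.39  0.01 -0.   -1.19 -0.26]
tin [ 0.426 -0.399  0.03 ]
bridge [0.517 0.36  0.009]
chis [ 0.565 -0.412  0.021]
```

>>> apply_moves(
  targets=[
    [-1,[0,0,0],[0.0434,-0.022,-0.1805]],
    [-1,[0,0,0],[0.0434,-0.022,-0.1805]],
    [-1,[0,0,0],[0.0434,-0.022,-0.1805]],
    [-1,[0,0,0],[0.0434,-0.022,-0.1805]],
    [-1,[0,0,0],[0.0434,-0.022,-0.1805]],
  ],
)

```text
t: 0.6
eef_pos: [0.266, -0.5651, 0.2307]
orientation: [-0.442, 0.895, -0.048, 0.04]
force: [0.6, 0.1, 0.4]
gripper_width: 0.999
grip_force: 0.0
```

>>> apply_moves(
  targets=[
    [-1,[0,0,0],[0.0434,-0.022,-0.1805]],
    [-1,[0,0,0],[0.0434,-0.022,-0.1805]],
    [-1,[0,0,0],[0.0434,-0.022,-0.1805]],
    [-1,[0,0,0],[0.0434,-0.022,-0.1805]],
    [-1,[0,0,0],[0.0434,-0.022,-0.1805]],
  ],
)

```text
t: 1.1
eef_pos: [0.266, -0.565, 0.2307]
orientation: [-0.637, 0.761, -0.094, 0.078]
force: [1.1, 0.0, -0.5]
gripper_width: 0.994
grip_force: 0.0
```

>>> apply_moves(
  targets=[
    [-1,[-0.187,-0.042,0],[0,0,0]],
    [-1,[-0.187,-0.042,0],[0,0,0]],
    [-1,[-0.187,-0.042,0],[0,0,0]],
    [-1,[-0.187,-0.042,0],[0,0,0]],
    [-1,[-0.187,-0.042,0],[0,0,0]],
  ],
)

```text
t: 1.6
eef_pos: [0.3399, -0.3873, 0.2409]
orientation: [-0.635, 0.763, -0.094, 0.078]
force: [1.3, 0.2, 0.4]
gripper_width: 0.999
grip_force: 0.0
```

>>> apply_moves(
  targets=[
    [-1,[-0.187,-0.042,0],[0,0,0]],
    [-1,[-0.187,-0.042,0],[0,0,0]],
    [-1,[-0.187,-0.042,0],[0,0,0]],
    [-1,[-0.187,-0.042,0],[0,0,0]],
    [-1,[-0.187,-0.042,0],[0,0,0]],
  ],
)

```text
t: 2.1
eef_pos: [0.4136, -0.2107, 0.2511]
orientation: [-0.635, 0.762, -0.094, 0.078]
force: [0.8, -0.1, -0.1]
gripper_width: 0.997
grip_force: 0.0
```

>>> apply_moves(
  targets=[
    [-0.3,[-0.187,-0.042,0],[0,0,0]],
    [-0.3,[-0.187,-0.042,0],[0,0,0]],
    [-0.3,[-0.187,-0.042,0],[0,0,0]],
    [-0.3,[-0.187,-0.042,0],[0,0,0]],
    [-0.3,[-0.187,-0.042,0],[0,0,0]],
  ],
)

```text
t: 2.6
eef_pos: [0.4873, -0.0341, 0.261]
orientation: [-0.636, 0.762, -0.094, 0.078]
force: [0.9, 0.6, -1.2]
gripper_width: 0.648
grip_force: 0.0
```

>>> apply_moves(
  targets=[
    [-0.3,[-0.187,-0.042,0],[0,0,0]],
    [-0.3,[-0.187,-0.042,0],[0,0,0]],
    [-0.3,[-0.187,-0.042,0],[0,0,0]],
    [-0.3,[-0.187,-0.042,0],[0,0,0]],
    [-0.3,[0,0,0],[0,0,0]],
  ],
)

```text
t: 3.1
eef_pos: [0.548, 0.1092, 0.2686]
orientation: [-0.637, 0.761, -0.094, 0.078]
force: [-0.8, -0.7, -0.9]
gripper_width: 0.651
grip_force: 0.0
```

```bash
python3 - <<'E'
from h import *
from cell import imaging
c=imaging.get_calibration('wrist'); p,d=imaging.read_camera('wrist')
cv2.imwrite('pics/w1.png',p[:,:,::-1]); np.savez('w1.npz',p=p,d=d,**{k:np.array(v) for k,v in c.items()})
plan(M+B@[-.002,.0455,.2],RS)
X=xyz(d,c['K'],c['R'],c['t']); L=(X-M)@B
for v in range(40,384,40): print(v,[tuple((L[v,u]*1e3).astype(int)) if d[v,u]>0 else 0 for u in range(60,512,60)])
E
```

```text
t 3.15 turn total [ 0.001 -0.003  0.006] shift total [-0.1881 -0.0457 -0.0227] mm [-37.6  -9.1  -4.5] w 0.651 F [-0.9 -1.2  0.2] q [ 0.57  0.13 -0.34  0.21 -0.93 -0.86]
40 [(np.int64(247), np.int64(-129), np.int64(-163)), (np.int64(159), np.int64(-127), np.int64(-142)), (np.int64(77), np.int64(-124), np.int64(-119)), (np.int64(1), np.int64(-108), np.int64(-11)), (np.int64(-63), np.int64(-119), np.int64(-84)), (np.int64(-126), np.int64(-117), np.int64(-69)), (np.int64(-184), np.int64(-115), np.int64(-55)), (np.int64(-237), np.int64(-113), np.int64(-41))]
80 [(np.int64(255), np.int64(-78), np.int64(-164)), (np.int64(163), np.int64(-78), np.int64(-141)), (np.int64(80), np.int64(-77), np.int64(-121)), (np.int64(0), np.int64(-72), np.int64(2)), (np.int64(-63), np.int64(-76), np.int64(-72)), (np.int64(-129), np.int64(-76), np.int64(-68)), (np.int64(-189), np.int64(-75), np.int64(-54)), (np.int64(-243), np.int64(-75), np.int64(-40))]
120 [(np.int64(264), np.int64(-24), np.int64(-167)), (np.int64(169), np.int64(-26), np.int64(-143)), (np.int64(83), np.int64(-28), np.int64(-122)), (np.int64(0
[... 1771 characters left out ...]
4(245)), (np.int64(19), np.int64(-7), np.int64(254)), (np.int64(99), np.int64(276), np.int64(-125)), (np.int64(6), np.int64(258), np.int64(-102)), (np.int64(-78), np.int64(241), np.int64(-80)), (np.int64(-36), np.int64(-7), np.int64(254)), (np.int64(-59), np.int64(4), np.int64(237)), (np.int64(-68), np.int64(-3), np.int64(248))]
360 [(np.int64(44), np.int64(16), np.int64(240)), (np.int64(213), np.int64(377), np.int64(-153)), (np.int64(3), np.int64(-8), np.int64(267)), (np.int64(-8), np.int64(-1), np.int64(260)), (np.int64(-21), np.int64(-2), np.int64(260)), (np.int64(-32), np.int64(-7), np.int64(266)), (np.int64(-60), np.int64(16), np.int64(239)), (np.int64(-62), np.int64(0), np.int64(258))]
```

View pics/w1.png

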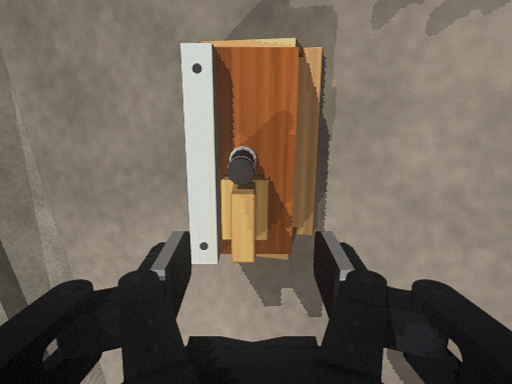

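The wrist view shows the fence (200,150), gauge top (242,165) and sander ridge (243,225), all parallel to the fence. Next I measure them in block axes.

```bash
cat >> h.py <<'E'
def stats(n):
    p,d,X=load(n); L=(X-M)@B*1e3; hsv=cv2.cvtColor(p,cv2.COLOR_RGB2HSV).astype(int)
    ok=(d>0)&(abs(L[...,0])<70)&(abs(L[...,1])<130)
    z=L[...,2]
    ms=dict(fence=ok&(abs(z-25)<8)&(hsv[...,1]<50)&(hsv[...,2]>140)&(L[...,0]>15),
      ridge=ok&(abs(z-70)<5)&(hsv[...,1]>70)&(hsv[...,2]>120),
      sole=ok&(abs(z-23)<5)&(hsv[...,1]>70)&(hsv[...,2]>90)&(L[...,0]<22),
      gtop=ok&(abs(z-61)<4)&(hsv[...,2]<90), face=ok&(abs(z)<7)&(abs(L[...,0])<22)&(hsv[...,1]>100))
    for k,m in ms.items():
        P=L[m]
        if len(P)<20: continue
        (c,wh,a)=cv2.minAreaRect(P[:,:2].astype(np.float32))
        A=np.c_[P[:,:2],np.ones(len(P))]; co=np.linalg.lstsq(A,P[:,2],rcond=None)[0]
        print(k,len(P),'p1',np.percentile(P,1,axis=0).round(1),'p50',np.median(P,0).round(1),'p99',np.percentile(P,99,axis=0).round(1),'rect',np.round(c,1),np.round(wh,1),round(a,1),'slope',co[:2].round(3))
E
python3 -c "
from h import *
stats('w1.npz')"
```

```text
fence 6096 p1 [ 23.2 -98.8  24.9] p50 [ 35.5 -13.2  26.6] p99 [47.8 96.  28.2] rect [35.6 -0.6] [ 25.6 198.8] 0.2 slope [-0.002  0.002]
ridge 1645 p1 [-12.5  14.9  67.5] p50 [-3.6 41.9 71.5] p99 [ 5.9 73.2 73. ] rect [-3.5 44.2] [19.3 59.7] 1.3 slope [-0.02   0.013]
sole 1354 p1 [-25.3  15.1  22.5] p50 [-15.2  42.1  24.6] p99 [17.9 73.5 26.3] rect [-3.8 44.5] [43.8 60.1] 0.2 slope [-0.002  0.007]
gtop 585 p1 [-12.2 -11.3  58.3] p50 [-1.9 -1.3 62.5] p99 [ 8.3  9.4 64.1] rect [-2.   2.6] [20.8 28.4] 2.8 slope [0.022 0.027]
face 5739 p1 [ -21.6 -100.     0.7] p50 [  0.8 -50.3   2.6] p99 [21.8 96.2  4.4] rect [-0.   0.5] [212.4  44. ] 90.0 slope [0.003 0.002]
```

```bash
cat >> h.py <<'E'
M=M+B@np.array([-1.6,-.8,2.3])*1e-3
E
python3 -c "
from h import *
plan(M+B@np.array([-.002,.045,.050]),RS)"
```

```text
t 3.15 turn total [ 0.001 -0.003  0.006] shift total [-0.1816 -0.0377  0.7158] mm [-36.3  -7.5 143.2] w 0.651 F [-0.9 -1.2  0.2] q [ 0.57  0.13 -0.34  0.21 -0.93 -0.86]
```

>>> apply_moves(
  targets=[
    [-0.3,[-0.1816,-0.0377,0],[0,0,0.006]],
    [-0.3,[0,0,0.14],[0,0,0]],
    [-0.3,[0,0,0.14],[0,0,0]],
    [-0.3,[0,0,0.14],[0,0,0]],
    [-0.3,[0,0,0.09],[0,0,0]],
  ],
)

```text
t: 3.65
eef_pos: [0.5832, 0.1338, 0.1694]
orientation: [-0.634, 0.764, -0.094, 0.076]
force: [0.1, -0.0, -0.2]
gripper_width: 0.65
grip_force: 0.0
```

>>> apply_moves(
  targets=[
    [-0.3,[0,0,0.07],[0,0,0]],
    [-0.3,[0,0,0.07],[0,0,0]],
    [-0.3,[0,0,0.066],[0,0,0]],
    [-0.3,[0,0,0],[0,0,0]],
    [-0.3,[0,0,0],[0,0,0]],
  ],
)

```text
t: 4.15
eef_pos: [0.5941, 0.1328, 0.132]
orientation: [-0.634, 0.764, -0.094, 0.078]
force: [-0.2, 0.2, -0.2]
gripper_width: 0.653
grip_force: 0.0
```

```bash
python3 -c "
from h import *
plan(M+B@np.array([-.002,.045,.050]),RS)"
```

```text
t 4.15 turn total [-0.001 -0.004 -0.006] shift total [-0.0141  0.0012  0.0046] mm [-2.8  0.2  0.9] w 0.653 F [-0.2  0.2 -0.2] q [ 0.56  0.35 -0.45  0.29 -0.61 -0.97]
```

>>> apply_moves(
  targets=[
    [1,[0,0,0],[0,0,0]],
    [1,[0,0,0],[0,0,0]],
    [1,[0,0,0],[0,0,0]],
    [1,[0,0,0],[0,0,0]],
    [1,[0,0,0],[0,0,0]],
  ],
  newtons=35,
)

```text
t: 4.65
eef_pos: [0.5946, 0.1338, 0.1329]
orientation: [-0.634, 0.763, -0.095, 0.079]
force: [-2.5, 0.6, 5.4]
gripper_width: 0.227
grip_force: 37.5
```

>>> apply_moves(
  targets=[
    [1,[0,0,0],[0,0,0]],
    [1,[0,0,-0.03],[0,0,0]],
    [1,[0,0,-0.05],[0,0,0]],
    [1,[0,0,-0.05],[0,0,0]],
    [1,[0,0,-0.07],[0,0,0]],
  ],
)

```text
t: 5.15
eef_pos: [0.5842, 0.1353, 0.1709]
orientation: [-0.634, 0.763, -0.094, 0.077]
force: [-0.7, 0.8, -0.1]
gripper_width: 0.228
grip_force: 36.5
```

```bash
python3 -c "
from h import *
from cell import read_state
s=read_state(); print(s['gripper_width'],s['grip_force'],s['force'],s['eef_pos'])
print('grasp in block', (B.T@(np.array(s['eef_pos'])-HP*Ro.from_quat(s['orientation']).as_matrix()[:,2]-M)).round(4))
"
```

```text
0.2284947691564264 36.499178409576416 [-0.71066612  0.75959151 -0.05340541] [0.58420837 0.13526765 0.17092228]
grasp in block [-0.0022  0.0428  0.0911]
```

>>> apply_moves(
  targets=[
    [1,[0,0,-0.12],[0,0,0]],
    [1,[0,0,-0.14],[0,0,0]],
    [1,[0,0,-0.14],[0,0,0]],
    [1,[0,0,-0.1],[0,0,0]],
    [1,[0,0,0],[0,0,0]],
  ],
)

```text
t: 5.65
eef_pos: [0.5618, 0.1409, 0.272]
orientation: [-0.634, 0.763, -0.095, 0.082]
force: [0.8, 0.2, -2.1]
gripper_width: 0.23
grip_force: 36.7
```

```bash
cat >> h.py <<'E'
a=Ro.from_euler('z',YAW).as_matrix(); RP=np.stack([-a[:,1],-a[:,0],-a[:,2]],1)
PL=np.array([.50,-.16,0])
E
python3 -c "
from h import *
plan(PL+[0,0,.2],RP)"
```

```text
t 5.65 turn total [-0.48   0.008 -0.004] shift total [1.5357 0.0325 0.4535] mm [307.1   6.5  90.7] w 0.23 F [ 0.8  0.2 -2.1] q [ 0.61  0.17 -0.29  0.22 -0.94 -0.91]
```

>>> apply_moves(
  targets=[
    [1,[0,0,0],[-0.12,0.002,-0.001]],
    [1,[0.02,0,0],[-0.12,0.002,-0.001]],
    [1,[0.06,0,0],[-0.12,0.002,-0.001]],
    [1,[0.12,0,0],[-0.12,0.002,-0.001]],
    [1,[0.15,0,0],[0,0,0]],
  ],
)

```text
t: 6.15
eef_pos: [0.5492, 0.071, 0.2661]
orientation: [-0.64, 0.769, 0.002, -0.005]
force: [-0.7, -0.7, -1.6]
gripper_width: 0.227
grip_force: 36.6
```

>>> apply_moves(
  targets=[
    [1,[0.17,0,0],[0,0,0]],
    [1,[0.17,0,0],[0,0,0]],
    [1,[0.17,0,0],[0,0,0]],
    [1,[0.17,0,0],[0,0,0]],
    [1,[0.17,0,0],[0,0,0]],
  ],
)

```text
t: 6.65
eef_pos: [0.5164, -0.0973, 0.2676]
orientation: [-0.64, 0.769, 0.001, -0.004]
force: [0.9, -0.1, -0.9]
gripper_width: 0.23
grip_force: 36.6
```

>>> apply_moves(
  targets=[
    [1,[0.15,0,0],[0,0,0]],
    [1,[0.1,0,0],[0,0,0]],
    [1,[0.08,0,0],[0,0,0]],
    [1,[0,0,0],[0,0,0]],
    [1,[0,0,0],[0,0,0]],
  ],
)

```text
t: 7.15
eef_pos: [0.5049, -0.161, 0.2682]
orientation: [-0.639, 0.769, 0.001, -0.004]
force: [0.4, -0.6, -1.6]
gripper_width: 0.228
grip_force: 36.6
```

```bash
python3 -c "
from h import *
plan(PL+[0,0,.055],RP)
from cell import imaging
p,d=imaging.read_camera('scene'); cv2.imwrite('pics/s2.png',cv2.resize(p[80:300,120:420,::-1],None,fx=2,fy=2))"
```

```text
t 7.15 turn total [ 0.015 -0.009 -0.004] shift total [-7.0000e-04  2.5200e-02  1.1593e+00] mm [-1.000e-01  5.000e+00  2.319e+02] w 0.228 F [ 0.4 -0.6 -1.6] q [-0.    0.2  -0.16  0.   -1.22 -0.18]
```

View pics/s2.png

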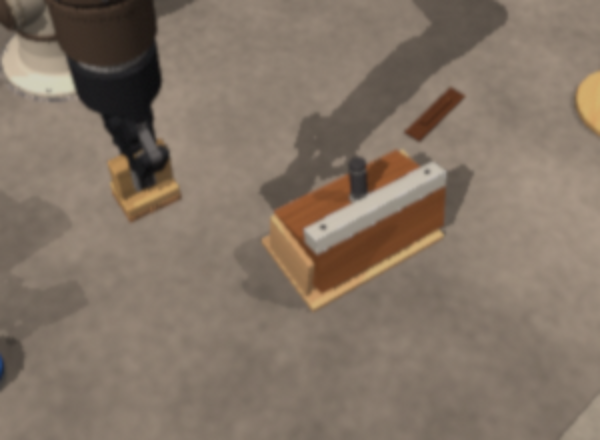

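The sander hangs upright in the gripper (145,185), and the gauge (358,175) is undisturbed in the bore. I'll lower it now.

>>> apply_moves(
  targets=[
    [1,[0,0,0.1],[0.015,-0.009,0]],
    [1,[0,0,0.17],[0,0,0]],
    [1,[0,0,0.19],[0,0,0]],
    [1,[0,0,0.19],[0,0,0]],
    [1,[0,0,0.17],[0,0,0]],
  ],
)

```text
t: 7.7
eef_pos: [0.5052, -0.1602, 0.1035]
orientation: [-0.64, 0.768, -0.001, 0.0]
force: [0.3, -0.3, -2.6]
gripper_width: 0.233
grip_force: 36.6
```

>>> apply_moves(
  targets=[
    [1,[0,0,0.15],[0,0,0]],
    [1,[0,0,0.1],[0,0,0]],
    [1,[0,0,0.05],[0,0,0]],
    [1,[0,0,0.025],[0,0,0]],
    [1,[0,0,0],[0,0,0]],
  ],
)

```text
t: 8.2
eef_pos: [0.506, -0.1609, 0.0403]
orientation: [-0.64, 0.768, -0.001, 0.0]
force: [-0.4, 0.1, -0.4]
gripper_width: 0.225
grip_force: 36.5
```

```bash
python3 -c "
from h import *
plan(PL+[0,0,.05],RP)"
```

```text
t 8.2 turn total [-0.004 -0.001 -0.001] shift total [0.001  0.0301 0.0448] mm [0.2 6.  9. ] w 0.225 F [-0.4  0.1 -0.4] q [-0.    0.45 -0.46  0.   -0.66 -0.18]
```

>>> apply_moves(
  targets=[
    [1,[0,0,0.015],[0,0,0]],
    [1,[0,0,0.01],[0,0,0]],
    [1,[0,0,0.005],[0,0,0]],
    [1,[0,0,0.005],[0,0,0]],
    [1,[0,0,0],[0,0,0]],
  ],
)

```text
t: 8.7
eef_pos: [0.5059, -0.1613, 0.0344]
orientation: [-0.64, 0.769, -0.001, 0.001]
force: [-1.6, 1.2, 4.4]
gripper_width: 0.225
grip_force: 37.4
```

>>> apply_moves(
  targets=[
    [1,[0,0,0.005],[0,0,0]],
    [1,[0,0,0],[0,0,0]],
    [1,[0,0,0],[0,0,0]],
    [1,[0,0,0],[0,0,0]],
    [1,[0,0,0],[0,0,0]],
  ],
)

```text
t: 9.2
eef_pos: [0.506, -0.1613, 0.0344]
orientation: [-0.64, 0.768, -0.001, 0.001]
force: [-2.6, 2.7, 11.3]
gripper_width: 0.227
grip_force: 38.3
```

>>> apply_moves(
  targets=[
    [0.3,[0,0,-0.005],[0,0,0]],
    [-0.2,[0,0,0],[0,0,0]],
    [-0.2,[0,0,0],[0,0,0]],
    [-0.2,[0,0,0],[0,0,0]],
    [-0.2,[0,0,0],[0,0,0]],
  ],
)

```text
t: 9.7
eef_pos: [0.5055, -0.1613, 0.033]
orientation: [-0.64, 0.769, -0.001, 0.0]
force: [-0.2, -0.1, 0.1]
gripper_width: 0.6
grip_force: 0.0
```

>>> apply_moves(
  targets=[
    [-0.2,[0,0,-0.05],[0,0,0]],
    [-0.2,[0,0,-0.1],[0,0,0]],
    [-0.2,[0,0,-0.18],[0,0,0]],
    [-0.2,[0,0,-0.2],[0,0,0]],
    [-0.2,[0,0,-0.2],[0,0,0]],
  ],
)

```text
t: 10.2
eef_pos: [0.505, -0.1612, 0.1813]
orientation: [-0.64, 0.769, -0.001, 0.0]
force: [0.7, 0.9, -0.1]
gripper_width: 0.604
grip_force: 0.0
```

>>> apply_moves(
  targets=[
    [-0.2,[0,0,-0.2],[0,0,0]],
    [-0.2,[0,0,-0.2],[0,0,0]],
    [-0.2,[0,0,-0.1],[0,0,0]],
    [-0.2,[0,0,0],[0,0,0]],
    [-0.2,[0,0,0],[0,0,0]],
  ],
)

```text
t: 10.7
eef_pos: [0.5047, -0.1609, 0.2795]
orientation: [-0.64, 0.769, -0.001, 0.001]
force: [-0.9, 0.0, -0.6]
gripper_width: 0.598
grip_force: 0.0
```

```bash
cat >> h.py <<'E'
RG=np.stack([B[:,0],-B[:,1],-B[:,2]],1)      # gauge: fingers close along block y
RG2=np.stack([-B[:,0],B[:,1],-B[:,2]],1)
E
python3 -c "
from h import *
plan(M+B@np.array([0,0,.16]),RG);plan(M+B@np.array([0,0,.16]),RG2)
from cell import imaging
p,d=imaging.read_camera('scene'); cv2.imwrite('pics/s3.png',cv2.resize(p[80:300,120:420,::-1],None,fx=2,fy=2))"
```

```text
t 10.7 turn total [ 0.363  0.363 -2.987] shift total [-3.0000e-04 -1.3141e+00  2.1230e-01] mm [-1.000e-01 -2.628e+02  4.250e+01] w 0.598 F [-0.9  0.  -0.6] q [-0.    0.19 -0.15  0.   -1.23 -0.18]
t 10.7 turn total [ 0.363 -0.363  2.981] shift total [3.0000e-04 1.3141e+00 2.1230e-01] mm [1.000e-01 2.628e+02 4.250e+01] w 0.598 F [-0.9  0.  -0.6] q [-0.    0.19 -0.15  0.   -1.23 -0.18]
```

View pics/s3.png

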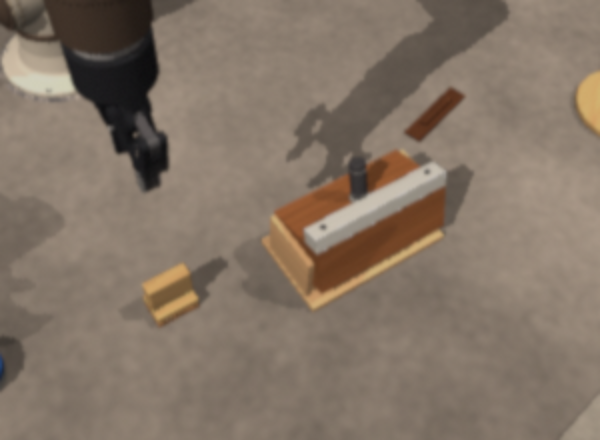

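The sander stands upright at (170,293), clear of the jig; gauge still seated at (358,178). Turn and move above the gauge.

>>> apply_moves(
  targets=[
    [-0.3,[0,0,0],[0.03,0.03,-0.249]],
    [-0.3,[0,0,0],[0.03,0.03,-0.249]],
    [-0.3,[0,0,0],[0.03,0.03,-0.249]],
    [-0.3,[0,0,0],[0.03,0.03,-0.249]],
    [-0.3,[0,0,0],[0.03,0.03,-0.249]],
  ],
)

```text
t: 11.25
eef_pos: [0.5043, -0.1609, 0.2773]
orientation: [0.852, -0.52, 0.054, 0.006]
force: [-0.4, 0.3, 0.1]
gripper_width: 0.65
grip_force: 0.0
```

>>> apply_moves(
  targets=[
    [-0.3,[0,0,0],[0.03,0.03,-0.249]],
    [-0.3,[0,0,0],[0.03,0.03,-0.249]],
    [-0.3,[0,0,0],[0.03,0.03,-0.249]],
    [-0.3,[0,0,0],[0.03,0.03,-0.249]],
    [-0.3,[0,0,0],[0.03,0.03,-0.249]],
  ],
)

```text
t: 11.75
eef_pos: [0.5042, -0.1609, 0.2773]
orientation: [0.971, -0.217, 0.102, 0.01]
force: [-0.1, -0.6, 1.1]
gripper_width: 0.649
grip_force: 0.0
```

>>> apply_moves(
  targets=[
    [-0.3,[0,0,0],[0.03,0.03,-0.249]],
    [-0.3,[0,0,0],[0.03,0.03,-0.249]],
    [-0.3,[0,-0.164,0],[0,0,0]],
    [-0.3,[0,-0.164,0],[0,0,0]],
    [-0.3,[0,-0.164,0],[0,0,0]],
  ],
)

```text
t: 12.25
eef_pos: [0.522, -0.0637, 0.2774]
orientation: [0.989, -0.09, 0.118, 0.012]
force: [0.4, 0.1, -0.4]
gripper_width: 0.649
grip_force: 0.0
```

>>> apply_moves(
  targets=[
    [-0.3,[0,-0.164,0],[0,0,0]],
    [-0.3,[0,-0.164,0],[0,0,0]],
    [-0.3,[0,-0.164,0],[0,0,0]],
    [-0.3,[0,-0.164,0],[0,0,0]],
    [-0.3,[0,0,0],[0,0,0]],
  ],
)

```text
t: 12.75
eef_pos: [0.5464, 0.0675, 0.277]
orientation: [0.989, -0.087, 0.119, 0.012]
force: [0.8, -0.7, 0.1]
gripper_width: 0.643
grip_force: 0.0
```

```bash
python3 - <<'E'
from h import *
from cell import imaging
c=imaging.get_calibration('wrist'); p,d=imaging.read_camera('wrist')
cv2.imwrite('pics/w2.png',p[:,:,::-1]); np.savez('w2.npz',p=p,d=d,**{k:np.array(v) for k,v in c.items()})
plan(M+B@np.array([0,0,.16]),RG); stats('w2.npz')
E
```

```text
t 12.8 turn total [0.004 0.011 0.008] shift total [ 0.0051 -0.1607  0.2007] mm [  1.  -32.1  40.1] w 0.654 F [0.5 0.2 0.9] q [ 0.5   0.11 -0.33  0.19 -0.95  0.8 ]
fence 6372 p1 [ 25.2 -97.9  22.6] p50 [37.9 -0.1 24.3] p99 [50.2 97.4 26. ] rect [37.2 -0.1] [ 25.7 200.3] 0.3 slope [0.    0.001]
gtop 522 p1 [ -9.1 -10.1  57.6] p50 [ 1.1 -0.3 60.3] p99 [10.8  9.5 61.8] rect [ 0.7 -0. ] [20.2 21. ] 46.3 slope [-0.015 -0.001]
face 7730 p1 [-21.5 -98.4  -1.4] p50 [  0.8 -10.5   0.3] p99 [20.4 98.   2. ] rect [-0.6 -0. ] [ 42.9 200.8] 0.0 slope [0.    0.001]
```

View pics/w2.png

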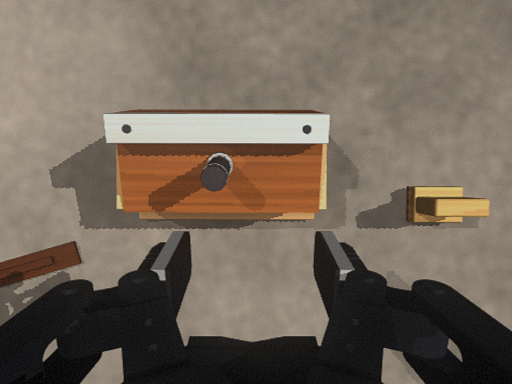

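Wrist view: gauge top at (215,175), fence above it, sander off to the right at (447,205), bridge at far left. The block frame agrees within about 1 mm.

```bash
python3 -c "
from h import *
plan(M+B@np.array([.0008,0,.040]),RG)"
```

```text
t 12.8 turn total [0.004 0.011 0.008] shift total [ 0.0091 -0.1607  0.8007] mm [  1.8 -32.1 160.1] w 0.654 F [0.5 0.2 0.9] q [ 0.5   0.11 -0.33  0.19 -0.95  0.8 ]
```

>>> apply_moves(
  targets=[
    [-0.3,[0.009,-0.1,0],[0.004,0.011,0.008]],
    [-0.3,[0,-0.061,0.06],[0,0,0]],
    [-0.3,[0,0,0.13],[0,0,0]],
    [-0.3,[0,0,0.13],[0,0,0]],
    [-0.3,[0,0,0.08],[0,0,0]],
  ],
)

```text
t: 13.3
eef_pos: [0.5719, 0.0914, 0.1981]
orientation: [0.988, -0.092, 0.121, 0.011]
force: [0.9, -0.8, -0.7]
gripper_width: 0.652
grip_force: 0.0
```

```bash
python3 -c "
from h import *
plan(M+B@np.array([.0008,0,.040]),RG)"
```

```text
t 13.3 turn total [ 0.003  0.003 -0.007] shift total [ 0.0026 -0.0127  0.3926] mm [ 0.5 -2.5 78.5] w 0.652 F [ 0.9 -0.8 -0.7] q [ 0.51  0.23 -0.41  0.23 -0.76  0.72]
```

>>> apply_moves(
  targets=[
    [-0.3,[0,-0.008,0.06],[0,0,0]],
    [-0.3,[0,0,0.08],[0,0,0]],
    [-0.3,[0,0,0.08],[0,0,0]],
    [-0.3,[0,0,0.08],[0,0,0]],
    [-0.3,[0,0,0.05],[0,0,0]],
  ],
)

```text
t: 13.8
eef_pos: [0.59, 0.0906, 0.1323]
orientation: [0.988, -0.092, 0.122, 0.011]
force: [-0.6, -0.1, -0.1]
gripper_width: 0.646
grip_force: 0.0
```

>>> apply_moves(
  targets=[
    [-0.3,[0,0,0.03],[0,0,0]],
    [-0.3,[0,0,0.01],[0,0,0]],
    [-0.3,[0,0,0],[0,0,0]],
    [-0.3,[0,0,0],[0,0,0]],
    [-0.3,[0,0,0],[0,0,0]],
  ],
)

```text
t: 14.3
eef_pos: [0.5927, 0.0912, 0.1271]
orientation: [0.988, -0.091, 0.124, 0.01]
force: [0.1, -0.0, 0.2]
gripper_width: 0.65
grip_force: 0.0
```

```bash
python3 -c "
from h import *
plan(M+B@np.array([.0008,0,.040]),RG)"
```

```text
t 14.3 turn total [-0.005 -0.009 -0.006] shift total [-0.011   0.0052  0.0236] mm [-2.2  1.   4.7] w 0.65 F [ 0.1 -0.   0.2] q [ 0.49  0.34 -0.48  0.28 -0.57  0.67]
```

>>> apply_moves(
  targets=[
    [-0.3,[-0.011,0.005,0.015],[-0.005,-0.009,-0.006]],
    [-0.3,[0,0,0.009],[0,0,0]],
    [-0.3,[0,0,0],[0,0,0]],
    [-0.3,[0,0,0],[0,0,0]],
    [-0.3,[0,0,0],[0,0,0]],
  ],
)

```text
t: 14.8
eef_pos: [0.5913, 0.0902, 0.1212]
orientation: [0.989, -0.09, 0.121, 0.011]
force: [-0.3, -1.1, 0.7]
gripper_width: 0.653
grip_force: 0.0
```

```bash
python3 -c "
from h import *
plan(M+B@np.array([.0008,0,.040]),RG)"
```

```text
t 14.8 turn total [ 0.002  0.002 -0.   ] shift total [ 0.0016 -0.0009 -0.0037] mm [ 0.3 -0.2 -0.7] w 0.653 F [-0.3 -1.1  0.7] q [ 0.49  0.35 -0.49  0.28 -0.56  0.67]
```

>>> apply_moves(
  targets=[
    [1,[0,0,0],[0,0,0]],
    [1,[0,0,0],[0,0,0]],
    [1,[0,0,0],[0,0,0]],
    [1,[0,0,0],[0,0,0]],
    [1,[0,0,0],[0,0,0]],
  ],
  newtons=60,
)

```text
t: 15.3
eef_pos: [0.5914, 0.0905, 0.1214]
orientation: [0.989, -0.09, 0.121, 0.011]
force: [-0.9, 1.7, 2.1]
gripper_width: 0.241
grip_force: 58.4
```

>>> apply_moves(
  targets=[
    [1,[0,0,0],[0,0,0]],
    [1,[0,0,0],[0,0,0]],
    [1,[0,0,-0.005],[0,0,0]],
    [1,[0,0,-0.01],[0,0,0]],
    [1,[0,0,-0.01],[0,0,0]],
  ],
)

```text
t: 15.8
eef_pos: [0.5901, 0.0906, 0.1255]
orientation: [0.989, -0.09, 0.12, 0.011]
force: [3.0, 2.0, -4.1]
gripper_width: 0.239
grip_force: 58.7
```

```bash
python3 -c "
from h import *
plan(M+B@np.array([.0008,0,.070]),RG)
from cell import read_state;print(read_state()['grip_force'],read_state()['moment'])"
```

```text
t 15.8 turn total [ 0.001  0.004 -0.   ] shift total [ 0.0028 -0.0004 -0.1312] mm [  0.6  -0.1 -26.2] w 0.239 F [ 3.   2.  -4.1] q [ 0.49  0.34 -0.48  0.28 -0.58  0.68]
58.70748281478882 [0.83818732 0.16185038 0.26735868]
```

>>> apply_moves(
  targets=[
    [1,[0,0,-0.013],[0,0,0]],
    [1,[0,0,-0.013],[0,0,0]],
    [1,[0,0,-0.013],[0,0,0]],
    [1,[0,0,-0.013],[0,0,0]],
    [1,[0,0,-0.013],[0,0,0]],
  ],
)

```text
t: 16.3
eef_pos: [0.5869, 0.091, 0.1388]
orientation: [0.989, -0.09, 0.121, 0.011]
force: [1.6, 2.3, -4.6]
gripper_width: 0.242
grip_force: 58.8
```

```bash
python3 -c "
from h import *
from cell import read_state
s=read_state();print(s['force'],s['moment'],(B.T@(np.array(s['eef_pos'])-[.5914,.0905,.1214])*1e3).round(1))
plan(M+B@np.array([.0008,0,.070]),RG)"
```

```text
[ 1.56830663  2.29903699 -4.58931935] [0.89285532 0.33018691 0.20741338] [-0.2 -0.3 18. ]
t 16.3 turn total [ 0.002  0.003 -0.   ] shift total [ 0.0025 -0.0011 -0.0628] mm [  0.5  -0.2 -12.6] w 0.242 F [ 1.6  2.3 -4.6] q [ 0.5   0.32 -0.47  0.27 -0.61  0.69]
```

>>> apply_moves(
  targets=[
    [1,[0,0,-0.013],[0,0,0]],
    [1,[0,0,-0.013],[0,0,0]],
    [1,[0,0,-0.013],[0,0,0]],
    [1,[0,0,-0.01],[0,0,0]],
    [1,[0,0,-0.005],[0,0,0]],
  ],
)

```text
t: 16.8
eef_pos: [0.5843, 0.0914, 0.1493]
orientation: [0.989, -0.09, 0.121, 0.011]
force: [1.0, 2.2, -4.0]
gripper_width: 0.242
grip_force: 58.8
```

>>> apply_moves(
  targets=[
    [1,[0,0,0],[0,0,0]],
    [1,[0,0,0],[0,0,0]],
    [1,[0,0,0],[0,0,0]],
    [1,[0,0,0],[0,0,0]],
    [1,[0,0,0],[0,0,0]],
  ],
)

```text
t: 17.3
eef_pos: [0.5845, 0.0914, 0.1492]
orientation: [0.989, -0.09, 0.121, 0.011]
force: [0.5, 2.4, -2.8]
gripper_width: 0.242
grip_force: 58.8
```

```bash
python3 -c "
from h import *
from cell import read_state,imaging
s=read_state();print(s['force'],s['moment'],s['grip_force'],(B.T@(np.array(s['eef_pos'])-[.5914,.0905,.1214])*1e3).round(1))
p,d=imaging.read_camera('scene'); cv2.imwrite('pics/s4.png',cv2.resize(p[110:260,180:380,::-1],None,fx=3,fy=3))"
```

```text
[ 0.52399512  2.35538233 -2.77419461] [0.72691089 0.5183633  0.15059826] 58.84496748447418 [-0.  -0.3 28.6]
```

View pics/s4.png

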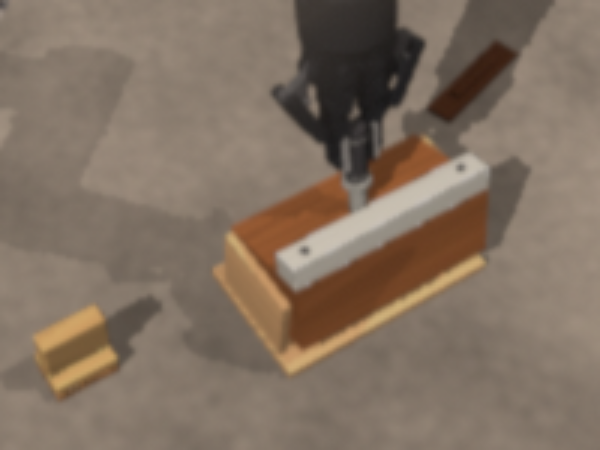

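The gauge is gripped with its collar raised at (357,185) and bare shank showing above the fence; the sander stands at (75,350). I've drawn 28.6 mm, so one tiny trim and hold.

>>> apply_moves(
  targets=[
    [1,[0,0,-0.004],[0,0,0]],
    [1,[0,0,-0.003],[0,0,0]],
    [1,[0,0,0],[0,0,0]],
    [1,[0,0,0],[0,0,0]],
    [1,[0,0,0],[0,0,0]],
  ],
)

```text
t: 17.85
eef_pos: [0.5841, 0.0915, 0.1503]
orientation: [0.989, -0.09, 0.121, 0.011]
force: [1.3, 2.2, -4.2]
gripper_width: 0.244
grip_force: 58.8
```

>>> apply_moves(
  targets=[
    [1,[0,0,0],[0,0,0]],
    [1,[0,0,0],[0,0,0]],
    [1,[0,0,0],[0,0,0]],
    [1,[0,0,0],[0,0,0]],
    [1,[0,0,0],[0,0,0]],
  ],
)

```text
t: 18.35
eef_pos: [0.5841, 0.0915, 0.1504]
orientation: [0.989, -0.09, 0.121, 0.011]
force: [1.0, 1.1, -5.2]
gripper_width: 0.242
grip_force: 58.8
```

```bash
python3 -c "
from h import *
from cell import read_state,imaging,manip
s=read_state();print(s['force'],s['dq'],(B.T@(np.array(s['eef_pos'])-[.5914,.0905,.1214])*1e3).round(1))
c=imaging.get_calibration('scene');p,d=imaging.read_camera('scene');L=(xyz(d,c['K'],c['R'],c['t'])-M)@B*1e3
hs=cv2.cvtColor(p,cv2.COLOR_RGB2HSV).astype(int)
m=(d>0)&(abs(L[...,0])<18)&(abs(L[...,1])<16)&(L[...,2]>3)&(L[...,2]<60)&(hs[...,1]<70)
q=L[m]; q=q[q[:,2].argsort()]; 
for a in range(5,60,5):
  k=q[(q[:,2]>=a)&(q[:,2]<a+5)]
  if len(k): print(a,len(k),np.ptp(k[:,1]).round(1))
print(manip.close_job())"
```

```text
[ 0.96085822  1.11796618 -5.22579284] [-7.66076252e-04  4.82295539e-04  4.13048217e-04  2.62518352e-03
  9.99341330e-04 -1.57680164e-06] [-0.2 -0.3 30. ]
5 6 9.8
10 9 8.5
15 6 9.7
20 9 10.7
25 2 2.4
30 21 21.6
35 16 16.2
40 11 16.1
45 9 17.6
50 11 18.5
55 20 30.6
the job is handed in; nothing more can be done
None
```

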